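# Lock the carousel of the tube rotator with its spring ring

## Robot

A 7-joint arm with a two-finger parallel gripper is mounted at the origin on a cart in front of the work surface, level with it; the furniture and walls round the work are solid. World frame = base frame: x ahead of the robot, y to its left, z up, the work surface at z = 0. Lengths are in m, angles in rad, forces in N, time in s.
With the tool pointing down it reaches from about 0.425 to 0.95 m from the base axis. Payload 4.7 kg.
Tool frame: the origin (TCP) lies at the very end of the fingers, on their centre line; the grasp point (between the pads) lies 19 mm behind it; z points along the fingers, x is the direction in which the jaws open and shut, and the axes are right-handed (so a half turn about z gives the same grasp; the last joint's range is limited). The gripper opens to 87 mm and grips with 3 to 60 N. Pads are 19 mm wide; open, the fingers measure 117 mm over their backs; the gripper's body (75 mm by 190 mm) begins 51 mm behind the grasp point.
Start: joints at [1.271, 0.469, -0.049, 1.532, 0.024, 1.141, -0.082], TCP at [0.181, -0.65, 0.223] pointing down, gripper open.
Joint ranges: [-2.59, 2.59], [-0.33, 1.99], [-1.39, 1.29], [0.1, 2.45], [-1.04, 4.18], [0.21, 1.99], [-2.66, 2.66]. Speed limits (rad/s): [2.57, 2.57, 3.14, 3.14, 3.14, 3.14, 3.14].

## Interface

Orientations are given as a unit quaternion [w, x, y, z].
In Python, from bench import status, read_camera, camera_model, order gives the robot as it stands. The module is installed in compiled form; this text tells all that it offers.
- The arm moves only by the shell command python3 -m inch 'ROWS' [OPENING]. ROWS is JSON, a list of rows, each a list of 2 entries, a list of its own where there are three numbers: the shift along the tool's x, y, z as a fraction of full scale, then the turn about the tool's z as a fraction of full scale. In form: [[[dx, dy, dz], twist], ...]. A call has 1 to 20 rows; each row shifts and turns the commanded pose from where the row before left it, along the tool's axes as they then stand; what a row does not reach is not made up. Full scale, the value 1, is 40 mm for a shift and 8 degrees for a turn. A row lasts 1/8 s, in which the tool goes at most 62.5 mm and 10.7 degrees, less where a joint would pass 70% of its speed; a pose out of reach is approached as far as the arm can. A call with a number of a shift or a turn outside -1 to 1 is refused whole. A call with a gripper value outside its range is refused whole. OPENING is the opening, from 0 (shut) to 1 (fully open), set as the call begins (- or left out, the last holds). The fingers move at their own pace and stop on an object; the grip force is fixed at half the most. Time passes only in rows, so rows that do not move let the fingers close. It gives the time, the measured TCP pose, the force and the opening at its end, in the units of the state.
- status.state(): the state, without advancing time (a new reading comes with each control period).
- read_camera(name): name is "side" or "top"; returns the picture (400x640x3 uint8, red, green, blue); there is no depth.
- camera_model(name): a dict with "mtx" (3x3 intrinsics, pixels), "R" (3x3) and "t" (3): a world point X has camera coordinates R X + t. Camera axes: x right, y down, z forward; pixel columns grow to the right and rows downward; lengths in m; the calibration is good to about 2 mm. A picture is of the moment at which its call begins. camera_model takes no time and is no camera call.
- order.hand_in(): hands the job in, once; it reports no verdict.
The state is a dict: "t": time; "joints": joint angles; "qd": joint speeds; "joint_torque": joint torques, N m; "position": TCP position; "tool_rot": TCP orientation; "contact_force": force on the tool from outside, world axes, zero at the start; "wrist_torque": the same for the moment, N m; "grip_width": finger opening in m.
Only numpy, scipy, OpenCV 4.12 (cv2) and the standard library are available. Lean on these libraries where they do the work, as an engineer would, in place of code of your own. Each camera call takes 0.05 s, during which the arm holds its last target.

## Task

The tube carousel sits on the rotator's spindle but is not locked. Pinch the two ears of the loose spring ring together so that the ring spreads, keep it spread while you lower it gently over the spindle's head until it lies flat on the carousel's hub, then let it close into the groove below the head and leave it there. Leave the jar and the tape roll beside the work where they are.

Things in the scene. Friction and masses are not known exactly. Their poses are not given: they have to be found in the camera images.
- rotator: White round base of the tube rotator, 160 mm across, 45 mm high, fixed on the trolley top. Origin: centre of its underside, on the upright spindle axis. Above it, fixed on the same axis: a grey carousel disc, 168 mm across, with rubber cups near its rim; in its middle a metal hub 88 mm across that stands 6 mm above the disc, and the spindle's head above that.
- base_top (a point): On the spindle axis, top of the white base. The carousel's height is set anew each time and NOT reported: the hub's top face lies 27 to 57 mm above this point; find it by touch or sight. Directly above the hub the steel spindle has a groove 40 mm across and 10.5 mm high, then a head 48 mm across and 11.5 mm high that tapers over 8 more mm to 34 mm across. Nothing here turns or gives.
- ring: Loose steel spring ring, 78 mm across, 8 mm thick, 110 mm long with ears, 0.1 to 0.2 kg, lying flat. Origin: centre of the ring at its underside; x points to the ears, z up. Two halves hinged opposite the ears, closed by a spring; their arms cross, so squeezing the ears together spreads the ring. This body is one half: it turns from the ring's midline by half of joint spread.
- spread (a joint): Opening angle of the ring's hinge: 0 closed and free, 0.42 fully spread (stop), 0.04 to 0.1 when closed round the groove. Inner lugs stand 19.3 mm from the centre when closed; they clear the head only when nearly fully spread (about 2 mm to spare each side); at 0.28 they rub on the head's side.
- ring_hinge (a point): Centre of the ring's hinge pin at the ring's underside, 34 mm from the ring's centre, opposite the ears.
- ear_a (a point): Foot (at the ring's underside, mid length and thickness) of one ear, an upright flat plate 22 mm long, 6 mm thick, 44 mm high, 58 mm from the ring's centre. The midpoint of ear_a and ear_b is where to pinch; the ring's centre lies on the line from ring_hinge to that midpoint, 34 mm from the hinge.
- ear_b (a point): Foot of the other ear, likewise. Over the outside the ears measure about 68 mm closed and 24 mm fully squeezed, when they are parallel. Full squeezing takes about 6 N on each ear; 20 to 30 N holds the ring firmly against its stop.
- stain_jar: Bystander: round jar with a black lid, 53 mm across, 99 mm high, behind the work. Origin: centre of its underside.
- tape_roll: Bystander between the work places: small plain roll of tape, 49 mm across, 12 mm high; not the ring of this job. Origin: centre of its underside.
Not all that is in view belongs to the job. What is shaped like the ring but purple is not meant.

How it is judged:
By the outcome, as a careful person would: the job done as asked, in the order asked, and still so for the second after the job is handed in, with the robot touching nothing.
It also fails if it takes over 43 s, if anything falls off the work surface, if the arm or the gripper's body presses on something with over 40 N, if the wrist force passes 120 N, or if a joint passes its speed limit or range.

## Working session

There is one attempt and no reset: what is moved stays moved. The work goes in short steps, Python scripts to look and compute and a shell command to move; the robot and the scene stay as the last step left them, time stands still between calls to the robot, and variables do not carry over. Pictures are saved under pics/ and viewed, and the job is handed in when it is done.

```bash
mkdir -p pics; python3 - <<'E'
from bench import status, read_camera, camera_model
import cv2,numpy as np
np.set_printoptions(precision=4,suppress=True)
s=status.state()
for k,v in s.items(): print(k,v)
for n in("side","top"):
    im=read_camera(n); cv2.imwrite(f"pics/{n}0.png",im[:,:,::-1])
    m=camera_model(n); print(n,m["mtx"],m["R"],m["t"],-np.array(m["R"]).T@np.array(m["t"]))
E
```

```text
t 0.0
joints [ 1.2711  0.4695 -0.0486  1.5337  0.0241  1.141  -0.0823]
qd [-0.0008 -0.0017 -0.0006  0.0007  0.0004 -0.0008 -0.0006]
joint_torque [ -0.0004 -50.7975  -0.081  -23.6156  -0.0613   0.0378   0.0002]
position [ 0.1804 -0.6498  0.2215]
tool_rot [-0.0006  0.7961 -0.6051 -0.0008]
contact_force [-0.1467  0.9605 -0.2783]
wrist_torque [ 0.0572 -0.0019  0.0337]
grip_width 0.08705209707649758
side [[451.4232   0.     316.8037]
 [  0.     451.4232 198.1443]
 [  0.       0.       1.    ]] [[ 0.9998  0.0117  0.0131]
 [ 0.0176 -0.674  -0.7385]
 [ 0.0002  0.7387 -0.6741]] [-0.5735  0.0554  1.1227] [ 0.5723 -0.7852  0.8052]
top [[504.8713   0.     312.9847]
 [  0.     504.8713 203.4473]
 [  0.       0.       1.    ]] [[ 0.012  -0.9999 -0.0036]
 [-0.9991 -0.0119 -0.0398]
 [ 0.0397  0.0041 -0.9992]] [0.0431 0.5686 1.0776] [0.5248 0.0455 1.0995]
```

View pics/side0.png

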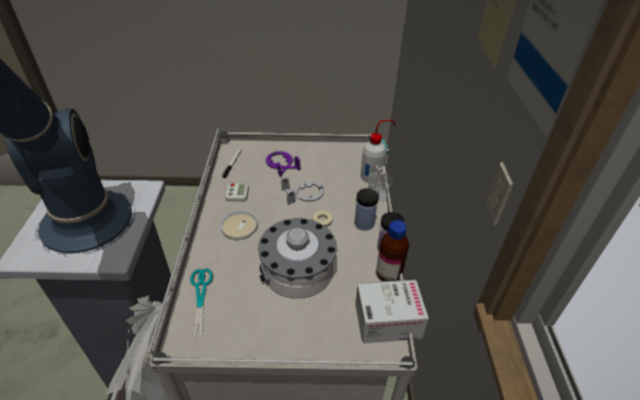

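View pics/top0.png

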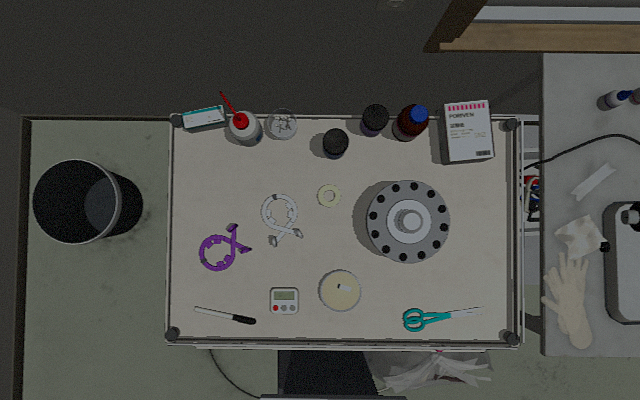

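```bash
python3 - <<'E'
import cv2
t=cv2.imread("pics/top0.png"); s=cv2.imread("pics/side0.png")
a=cv2.resize(t[180:260,240:340],None,fx=8,fy=7.5*1.0,interpolation=cv2.INTER_CUBIC)[:600]
a=cv2.resize(t[185:255,245:338],None,fx=8,fy=8,interpolation=cv2.INTER_CUBIC);cv2.imwrite("pics/tr.png",cv2.convertScaleAbs(a,alpha=1.3))
a=cv2.resize(t[170:270,345:460],None,fx=6,fy=6,interpolation=cv2.INTER_CUBIC);cv2.imwrite("pics/tc.png",a)
a=cv2.resize(s[165:300,245:345],None,fx=4.4,fy=4.4,interpolation=cv2.INTER_CUBIC);cv2.imwrite("pics/sr.png",a)
E
```

```text
(no output)
```

View pics/tr.png

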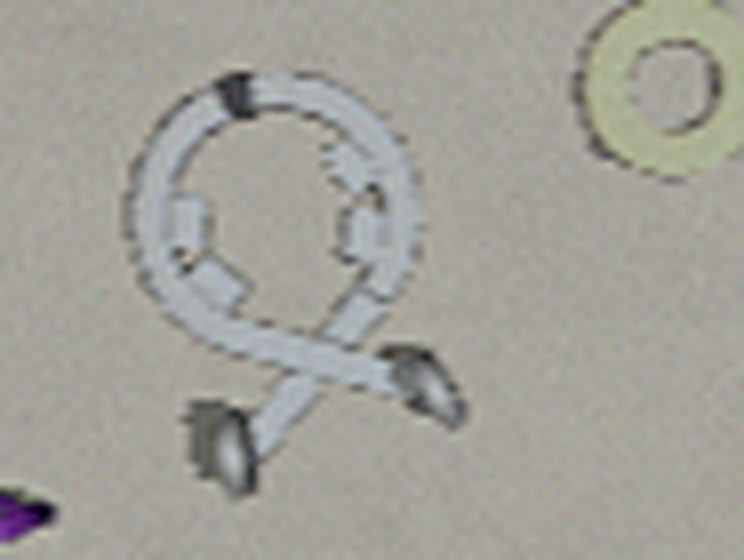

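View pics/tc.png

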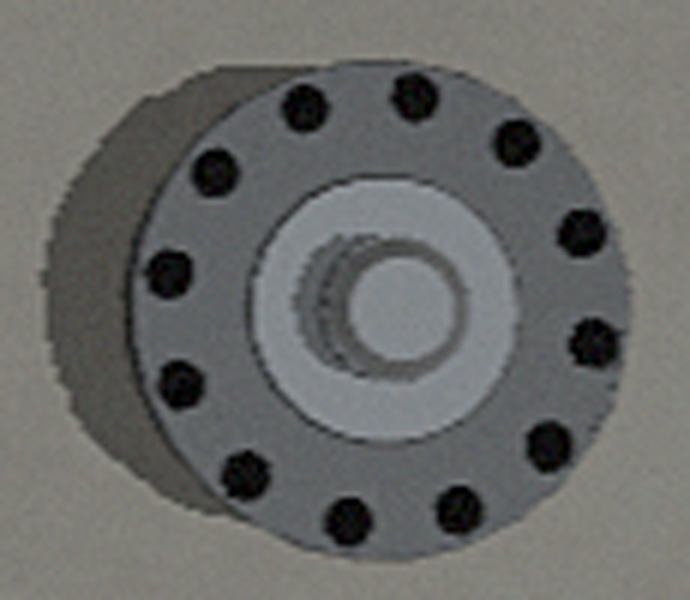

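View pics/sr.png

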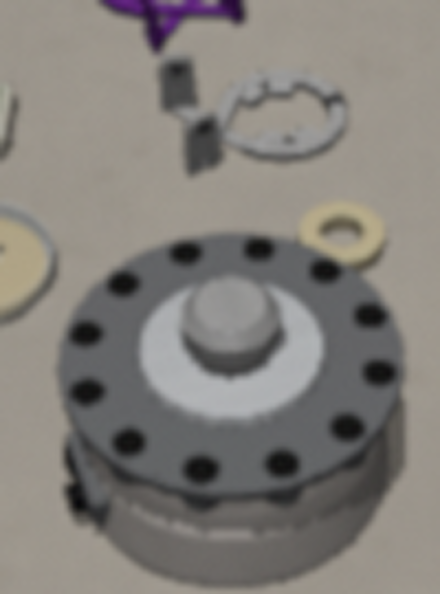

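```bash
cat > h.py <<'E'
import numpy as np, cv2
from bench import status, read_camera, camera_model
np.set_printoptions(precision=4,suppress=True)
def ray(n,px):
    m=camera_model(n);R=np.array(m["R"]);t=np.array(m["t"]);K=np.array(m["mtx"])
    d=R.T@np.linalg.solve(K,[px[0],px[1],1.]);return -R.T@t,d
def onz(n,px,z):
    c,d=ray(n,px);return c+d*(z-c[2])/d[2]
def tri(a,b):
    c1,d1=ray("top",a);c2,d2=ray("side",b)
    s=np.linalg.lstsq(np.stack([d1,-d2],1),c2-c1,rcond=None)[0]
    p,q=c1+s[0]*d1,c2+s[1]*d2
    return (p+q)/2,np.linalg.norm(p-q)
def proj(n,X):
    m=camera_model(n);p=np.array(m["mtx"])@(np.array(m["R"])@np.array(X)+np.array(m["t"]));return p[:2]/p[2]
def axes(q):
    from scipy.spatial.transform import Rotation as Ro
    return Ro.from_quat([q[1],q[2],q[3],q[0]]).as_matrix()
E
python3 - <<'E'
from h import *
t=cv2.imread("pics/top0.png"); s=cv2.imread("pics/side0.png")
# ring: bluish grey vs beige
def msk(im,x0,x1,y0,y1,f):
    m=np.zeros(im.shape[:2],np.uint8); m[y0:y1,x0:x1]=f(im[y0:y1,x0:x1].astype(int)).astype(np.uint8)*255; return m
m=msk(t,250,312,188,255,lambda c:(c[...,0]-c[...,2]>0))
cv2.imwrite("pics/m1.png",cv2.resize(m[185:255,245:338],None,fx=8,fy=8,interpolation=0))
def big(m):
    c=max(cv2.findContours(m,0,1)[0],key=cv2.contourArea);return c
c=big(m).reshape(-1,2); 
sel=c[(c[:,1]<222)].astype(float)
A=np.c_[2*sel,np.ones(len(sel))];r=np.linalg.lstsq(A,(sel**2).sum(1),rcond=None)[0]
print("circle",r[:2],np.sqrt(r[2]+r[0]**2+r[1]**2))
for nm,p in [("circ",r[:2]),("circ_eye",(279.1,212.1)),("hinge",(274.5,196.9))]: print(nm,onz("top",p,.008))
for nm,p in [("earR",(300,233)),("earL",(273.5,242))]: print(nm,onz("top",p,.044),onz("top",p,.022))
# rotator: hub (bright), head top
for n,im,(x0,x1,y0,y1) in [("top",t,(380,436,193,248)),("side",s,(270,325,220,265))]:
    g=cv2.cvtColor(im,cv2.COLOR_BGR2GRAY)
    print(n,g[y0:y1:5,x0:x1:4])
for p,q in [((409,220.9),None)]: print(onz("top",p,.12))
E
```

```text
circle [278.9584 211.5516] 17.513373885625235
circ [0.5498 0.1233 0.008 ]
circ_eye [0.5486 0.123  0.008 ]
hinge [0.5814 0.1335 0.008 ]
earR [0.5047 0.0762 0.044 ] [0.5043 0.0768 0.022 ]
earL [0.4853 0.1312 0.044 ] [0.4844 0.133  0.022 ]
top [[101  94  94  93 104  95  94 100  93  99  93  94   0  24]
 [ 28  28  94  93  95  95  96 100  94  97  93  96  99 103]
 [110  96  97  98 111 137 134 132 133 134 134  95  98  93]
 [100  98  97 141 134 136 138 141 137 135 136 134  97  99]
 [ 92 100  94 130 117  80  74  95 144  85 126 132 138  99]
 [ 98  98 142 133  94  93 126 133 133 133 102 138 134  94]
 [ 96 100 140 137  92  80 137 135 135 134 119 134 136  97]
 [ 96 101 104 133 118  85  83 138 138 130 101 136 138  96]
 [104  98  99 137 135 132 143 120 113 139 134 135  87  96]
 [ 96 103 102  99 141 134 134 136 131 137 138  86  96  97]
 [ 97 101  97  96 100  97  55 104  87  90  98  99  99  76]]
side [[150 150 149 125  57  81  98 100  28  51 104 140 163 155]
 [142  97 100  99  75  98 100  99  97  99 100  95  21  85]
 [ 37  24  99  99 117 126 147 147 146 137 104 100  95 100]
 [ 98 100  99 170 145 148 148 145 151 111 172 150 100 100]
 [100  99 166 173 123 131 138 142 126 110 153 173 116 100]
 [100 100 173 176 166  69  89  92  74  95 176 176 130  99]
 [100 101 146 175 176 175 131 114 160 177 176 176  96 100]
 [100 100  99 141 179 178 177 177 176 176 161  99 101 100]
 [100  99 101 100 103 112 133 129 124 107 100 101 100  31]]
[ 0.5321 -0.1369  0.12  ]
```

View pics/m1.png

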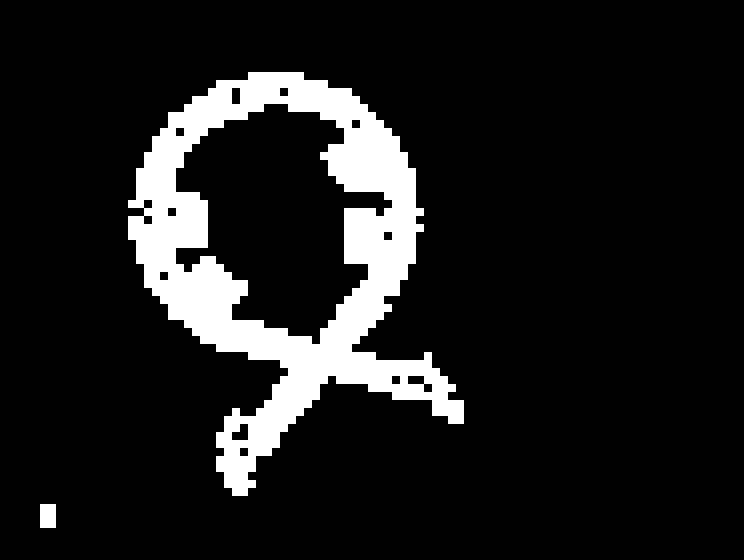

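```bash
python3 - <<'E'
from h import *
t=cv2.imread("pics/top0.png"); s=cv2.imread("pics/side0.png")
E={}
for n,im,(x0,x1,y0,y1),th in [("top",t,(380,440,193,252),116),("side",s,(268,328,223,266),118)]:
    g=cv2.GaussianBlur(cv2.cvtColor(im,cv2.COLOR_BGR2GRAY),(3,3),0)
    m=np.zeros(g.shape,np.uint8);m[y0:y1,x0:x1]=(g[y0:y1,x0:x1]>th)*255
    c=max(cv2.findContours(m,0,1)[0],key=cv2.contourArea)
    if n=="side": c=c[c[:,0,1]>240]   # avoid head occlusion
    E[n]=cv2.fitEllipse(c); print(n,E[n])
    v=cv2.cvtColor(m,cv2.COLOR_GRAY2BGR); cv2.ellipse(v,E[n],(0,0,255),1)
    cv2.imwrite(f"pics/e_{n}.png",cv2.resize(v[190:270] [:, (345 if n=="top" else 245):(460 if n=="top" else 345)],None,fx=5,fy=5,interpolation=0))
p,e=tri(E["top"][0],E["side"][0]);print("hub",p,e)
# scan z: predicted radius-corrected ellipses
for z in np.arange(.07,.105,.005):
    c=onz("top",E["top"][0],z)
    a=np.linspace(0,6.28,60)
    P=np.array([proj("side",c+[.044*np.cos(k),.044*np.sin(k),0]) for k in a],np.float32)
    Q=np.array([proj("top",c+[.044*np.cos(k),.044*np.sin(k),0]) for k in a],np.float32)
    print(round(z,3),c,P.min(0),P.max(0),Q.min(0),Q.max(0))
E
```

```text
top ((408.8065490722656, 221.126708984375), (41.939693450927734, 42.45404815673828), 150.5460968017578)
side ((297.0209045410156, 243.94973754882812), (32.46902084350586, 42.07825469970703), 85.6120376586914)
hub [ 0.532  -0.1428  0.0863] 0.00024794451104380395
0.07 [ 0.532  -0.1459  0.07  ] [276.4471 235.0152] [317.5395 266.1874] [387.1934 199.5465] [430.4202 242.7652]
0.075 [ 0.532  -0.1449  0.075 ] [276.354  233.1599] [317.5609 264.2926] [387.088  199.4413] [430.5257 242.871 ]
0.08 [ 0.5319 -0.144   0.08  ] [276.2604 231.2946] [317.5823 262.3868] [386.9814 199.3352] [430.6323 242.9778]
0.085 [ 0.5319 -0.1431  0.085 ] [276.1663 229.4193] [317.6039 260.47  ] [386.8739 199.228 ] [430.7399 243.0857]
0.09 [ 0.5319 -0.1421  0.09  ] [276.0716 227.5337] [317.6255 258.5421] [386.7653 199.1197] [430.8485 243.1946]
0.095 [ 0.5318 -0.1412  0.095 ] [275.9763 225.6379] [317.6474 256.6029] [386.6556 199.0103] [430.9583 243.3047]
0.1 [ 0.5318 -0.1403  0.1   ] [275.8806 223.7318] [317.6693 254.6525] [386.5448 198.8999] [431.0691 243.4158]
```

View pics/e_side.png

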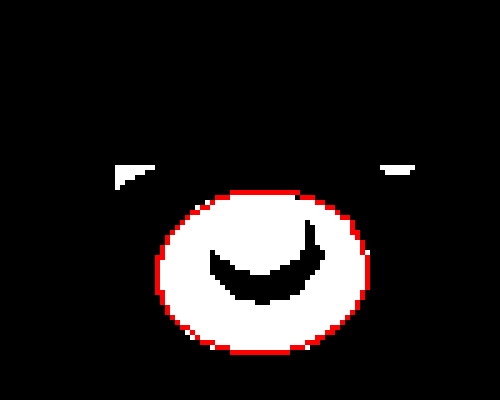

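View pics/e_top.png

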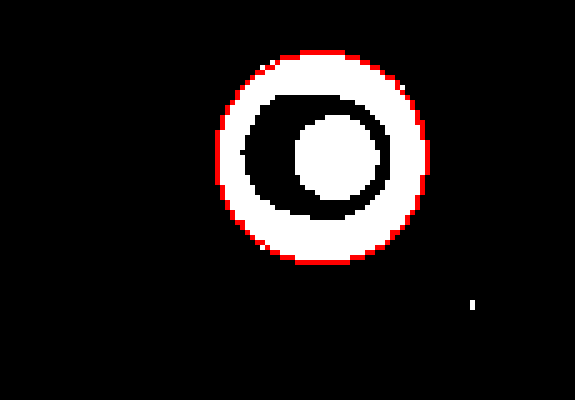

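```bash
python3 - <<'E'
from h import *
t=cv2.imread("pics/top0.png"); s=cv2.imread("pics/side0.png")
T=np.array([.4943,.1044,0]);y=np.array([-.947,-.321,0]);x=np.array([.321,-.947,0])
v=[t.copy(),s.copy()]
for k,n in enumerate(("top","side")):
  for sg in(1,-1):
    for z,col in((.008,(0,255,0)),(.044,(0,0,255))):
      P=[proj(n,T+sg*a*x+b*y+[0,0,z]) for a,b in((.0435,-.0095),(.0585,-.0095),(.0585,.0095),(.0435,.0095))]
      cv2.polylines(v[k],[np.int32(np.round(np.array(P)))],True,col,1)
a=v[0][180:265,190:320];cv2.imwrite("pics/o1.png",cv2.resize(a,None,fx=6,fy=6,interpolation=cv2.INTER_CUBIC))
a=v[1][145:215,245:345];cv2.imwrite("pics/o2.png",cv2.resize(a,None,fx=8,fy=8,interpolation=cv2.INTER_CUBIC))
q=status.state();R=axes(q["tool_rot"]);p=np.array(q["position"]);print(R)
for d in([.48,-.30,.2215],[.4943,.1044,.2215]): print(R.T@(np.array(d)-p)/.04)
E
```

```text
[[ 0.2675 -0.9635 -0.0005]
 [-0.9635 -0.2675  0.0016]
 [-0.0017  0.0001 -1.    ]]
[-6.4252 -9.5562  0.013 ]
[-16.071  -12.6055   0.0292]
```

View pics/o1.png

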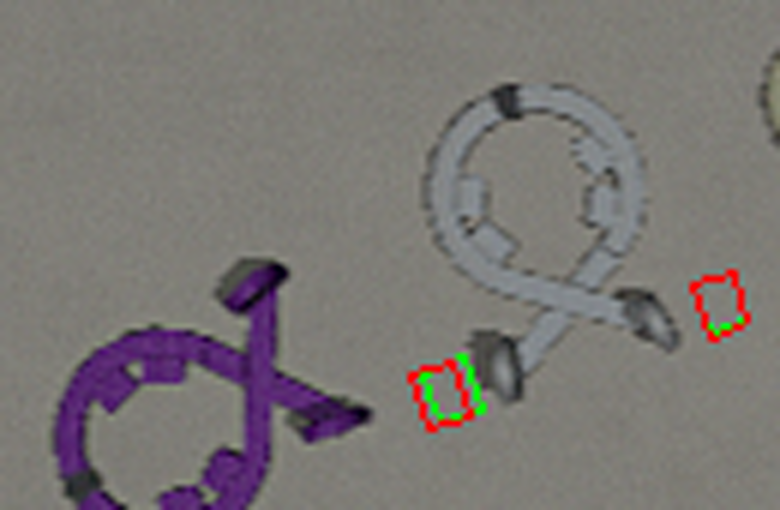

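View pics/o2.png

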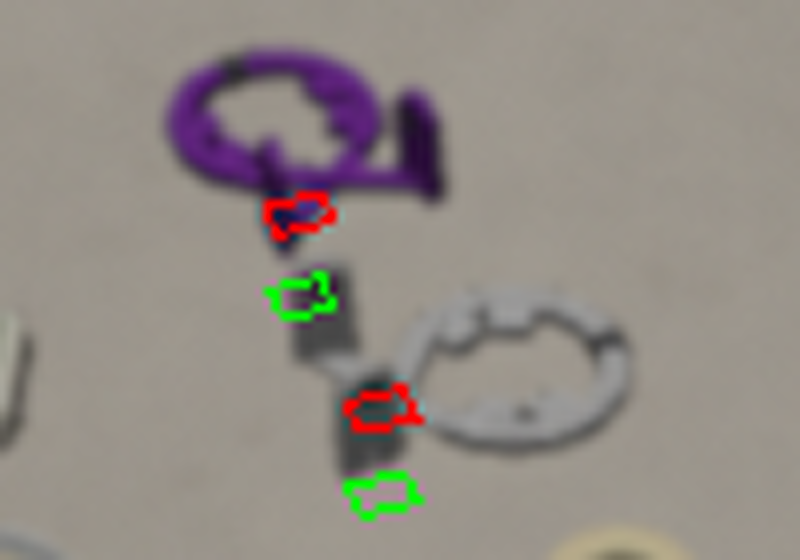

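```bash
python3 - <<'E'
from h import *
for nm,p in(("farL foot inner",(286,189.8)),("nearR foot outer",(291.5,202.8))): print(nm,onz("side",p,0))
for nm,p in(("farL top inner?",(245+320/8,145+268/8)),("nearR top",(245+380/8,145+378/8))): print(nm,onz("side",p,.044))
for nm,p in(("L outer top",(268.5,241)),("L inner foot",(277,241)),("R outer",(303,235)),("R inner",(294,229))): print(nm,onz("top",p,.044),onz("top",p,0.0))
E
```

```text
farL foot inner [0.489  0.1284 0.    ]
nearR foot outer [ 0.5066  0.0774 -0.    ]
farL top inner? [0.4882 0.1232 0.044 ]
nearR top [0.5106 0.0695 0.044 ]
L outer top [0.4872 0.1417 0.044 ] [0.4857 0.1457 0.    ]
L inner foot [0.4874 0.1239 0.044 ] [0.4859 0.1272 0.    ]
R outer [0.5006 0.0699 0.044 ] [0.4996 0.0709 0.    ]
R inner [0.5129 0.0888 0.044 ] [0.5124 0.0906 0.    ]
```

```bash
python3 -m inch '[[[-0.67,-1,0],0],[[-0.67,-1,0],0],[[-0.67,-1,0],0],[[-0.67,-1,0],0],[[-0.67,-1,0],0],[[-0.67,-1,0],0],[[-0.67,-1,0],0],[[-0.67,-1,0],0],[[-0.67,-1,0],0],[[-0.67,-1,0],0],[[-0.9,-0.25,0],0],[[-0.9,-0.25,0],0],[[-0.9,-0.25,0],0],[[-0.9,-0.25,0],0],[[-0.9,-0.25,0],0],[[-0.9,-0.25,0],0],[[-0.9,-0.25,0],0],[[-0.9,-0.25,0],0],[[-0.9,-0.25,0],0],[[-0.9,-0.25,0],0]]' 1
cat > rel.py <<'E'
import sys
from h import *
q=status.state();R=axes(q["tool_rot"]);p=np.array(q["position"]);d=np.array([float(v) for v in sys.argv[1:4]])
ang=np.degrees(np.arctan2(R[1,1],R[0,1]));print("t",q["t"],"pos",p,"tool y ang",ang,"F",np.array(q["contact_force"]),"w",q["grip_width"])
want=float(sys.argv[4]) if len(sys.argv)>4 else ang
print("shift units",R.T@(d-p)/.04,"twist units",-((want-ang+180)%360-180)/8)
E
python3 rel.py .4953 .1055 .10 -161.3
```

```text
t: 2.6
position: [0.494, 0.0895, 0.2223]
tool_rot: [0.0, 0.796, -0.605, -0.0]
contact_force: [0.6, -0.6, 0.1]
grip_width: 0.087
t 2.6 pos [0.494  0.0895 0.2223] tool y ang -164.48812633315055 F [ 0.6145 -0.5725  0.1484] w 0.08698489764899256
shift units [-0.3773 -0.1397  3.057 ] twist units -0.3985157916438169
```

```bash
python3 -m inch '[[[-0.38,-0.14,0.6],-0.4],[[0,0,1],0],[[0,0,1],0],[[0,0,0.45],0],[[0,0,0],0]]'
python3 rel.py .4953 .1055 .012 -161.3
python3 - <<'E'
from h import *
for n,(x0,x1,y0,y1) in {"top":(240,340,180,255),"side":(240,340,130,220)}.items():
    im=read_camera(n)[:,:,::-1]; cv2.imwrite(f"pics/{n}1.png",im); cv2.imwrite(f"pics/{n}1z.png",cv2.resize(im[y0:y1,x0:x1],None,fx=6,fy=6,interpolation=cv2.INTER_CUBIC))
E
```

```text
t: 3.22
position: [0.4944, 0.1042, 0.099]
tool_rot: [0.001, 0.813, -0.583, -0.001]
contact_force: [-0.2, -0.2, 0.0]
grip_width: 0.0872
t 3.225 pos [0.4944 0.1042 0.099 ] tool y ang -161.27125637431558 F [-0.1871 -0.22    0.0097] w 0.08717126638317346
shift units [-0.0211 -0.0413  2.1752] twist units 0.003592953210553418
```

View pics/top1z.png

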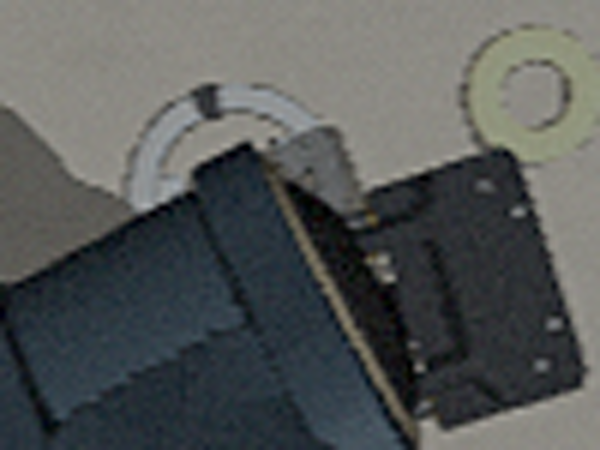

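View pics/side1z.png

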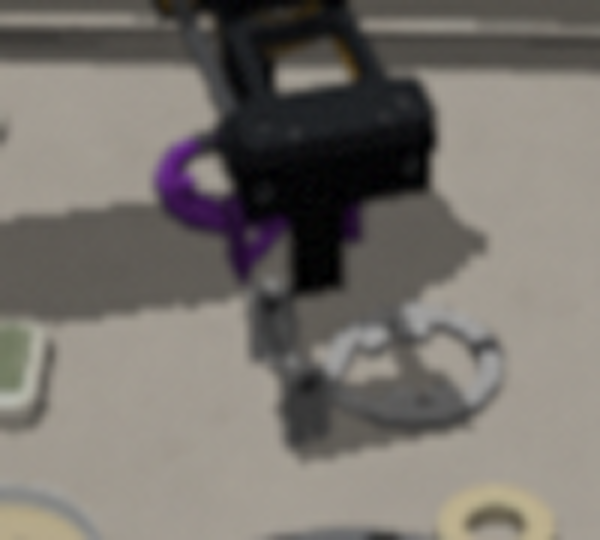

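```bash
python3 - <<'E'
from h import *
q=status.state();R=axes(q["tool_rot"]);p=np.array(q["position"])
for a in(.0585,):
  for b in(-.0095,.0095): print((proj("side",p+R@[a,b,0])-[240,130])*6)
E
```

```text
[342.3929 296.6016]
[296.9738 305.5981]
```

```bash
python3 -m inch '[[[-0.02,-0.05,0.5],0],[[0,0,0.5],0],[[0,0,0.4],0],[[0,0,0.3],0],[[0,0,0.25],0],[[0,0,0.2],0],[[0,0,0],0]]'
python3 rel.py .4953 .1055 .012 -161.3
python3 - <<'E'
from h import *
for n,(x0,x1,y0,y1) in {"side":(240,340,130,220)}.items():
    im=read_camera(n)[:,:,::-1]; cv2.imwrite(f"pics/{n}2.png",im); cv2.imwrite(f"pics/{n}2z.png",cv2.resize(im[y0:y1,x0:x1],None,fx=6,fy=6,interpolation=cv2.INTER_CUBIC))
E
```

```text
t: 4.2
position: [0.4971, 0.106, 0.0141]
tool_rot: [0.0, 0.813, -0.583, -0.0]
contact_force: [-0.2, -0.3, 0.5]
grip_width: 0.0868
t 4.2 pos [0.4971 0.106  0.0141] tool y ang -161.27360872314807 F [-0.1878 -0.2728  0.4648] w 0.0868282793650156
shift units [-0.0031  0.0455  0.0519] twist units 0.003298909606492373
```

View pics/side2z.png

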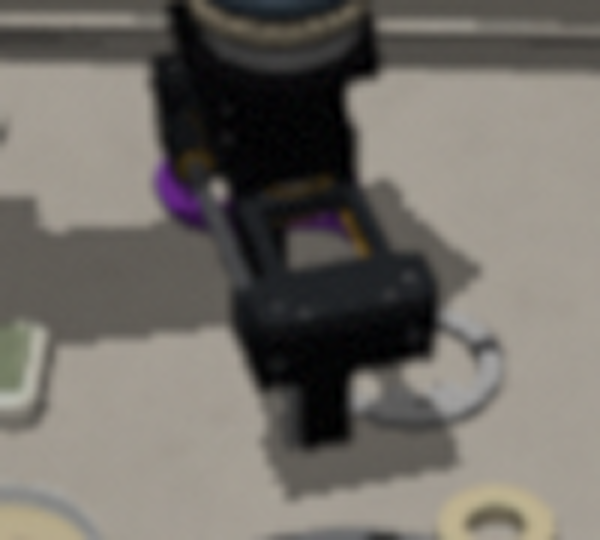

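```bash
python3 -m inch '[[[0,0.05,0.05],0],[[0,0,0],0]]'
python3 -m inch '[[[0,0,0],0],[[0,0,0],0],[[0,0,0],0],[[0,0,0],0],[[0,0,0],0],[[0,0,0],0],[[0,0,0],0],[[0,0,0],0]]' 0
python3 rel.py .4953 .1055 .012 -161.3
python3 - <<'E'
from h import *
for n,(x0,x1,y0,y1) in {"side":(240,340,130,220),"top":(240,340,180,255)}.items():
    im=read_camera(n)[:,:,::-1]; cv2.imwrite(f"pics/{n}3.png",im); cv2.imwrite(f"pics/{n}3z.png",cv2.resize(im[y0:y1,x0:x1],None,fx=6,fy=6,interpolation=cv2.INTER_CUBIC))
E
```

```text
t: 4.5
position: [0.4954, 0.1052, 0.0127]
tool_rot: [0.0, 0.813, -0.583, 0.0]
contact_force: [0.8, 0.5, 0.5]
grip_width: 0.0872
t: 5.5
position: [0.4957, 0.105, 0.0126]
tool_rot: [0.0, 0.813, -0.583, 0.0]
contact_force: [-0.6, -1.6, 1.4]
grip_width: 0.0207
t 5.5 pos [0.4957 0.105  0.0126] tool y ang -161.30483717226883 F [-0.5777 -1.6332  1.4311] w 0.020681136197684802
shift units [-0.0136  0.0048  0.0151] twist units -0.000604646533602704
```

View pics/side3z.png

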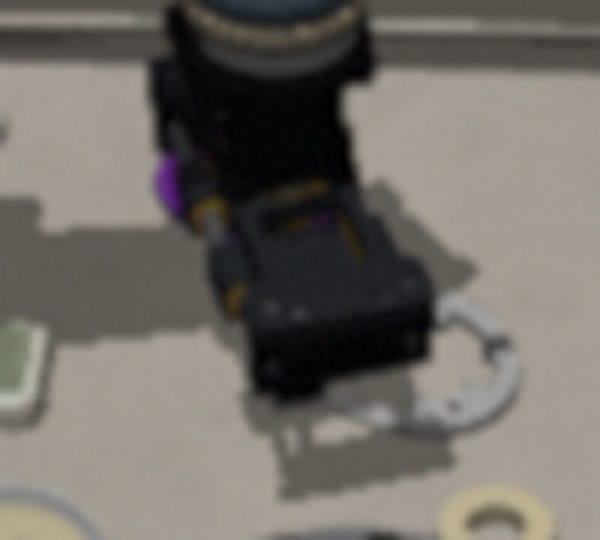

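View pics/top3z.png

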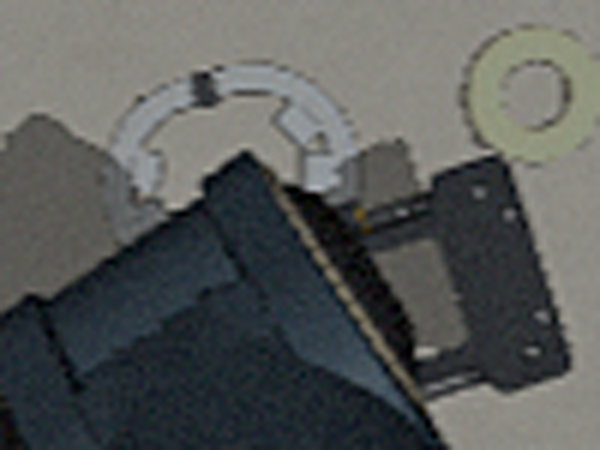

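```bash
python3 -m inch '[[[0,0,-0.2],0],[[0,0,-0.4],0],[[0,0,-0.7],0],[[0,0,-0.8],0],[[0,0,-0.8],0],[[0,0,-0.6],0],[[0,0,-0.3],0],[[0,0,0],0]]'
python3 - <<'E'
from h import *
q=status.state();R=axes(q["tool_rot"]);p=np.array(q["position"])
h0=onz("top",(274.2,194.7),.008);print("hinge on table",h0,"tool-frame",R.T@(h0-[.4957,.105,.0126]))
print(p,q["grip_width"],q["contact_force"])
for n,(x0,x1,y0,y1) in {"side":(240,340,100,190),"top":(220,340,170,255)}.items():
    im=read_camera(n)[:,:,::-1]; cv2.imwrite(f"pics/{n}4.png",im); cv2.imwrite(f"pics/{n}4z.png",cv2.resize(im[y0:y1,x0:x1],None,fx=6,fy=6,interpolation=cv2.INTER_CUBIC))
E
```

```text
t: 6.6
position: [0.4958, 0.1055, 0.1654]
tool_rot: [-0.001, 0.813, -0.583, 0.001]
contact_force: [-0.2, -0.5, -1.0]
grip_width: 0.0206
hinge on table [0.5861 0.1342 0.008 ] tool-frame [ 0.0014 -0.095   0.0048]
[0.4958 0.1055 0.1654] 0.020556854943225584 [-0.1521 -0.4816 -1.025 ]
```

View pics/side4z.png

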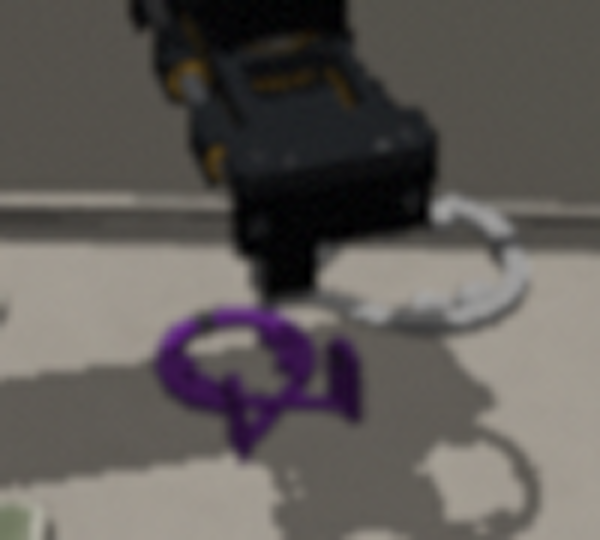

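View pics/top4z.png

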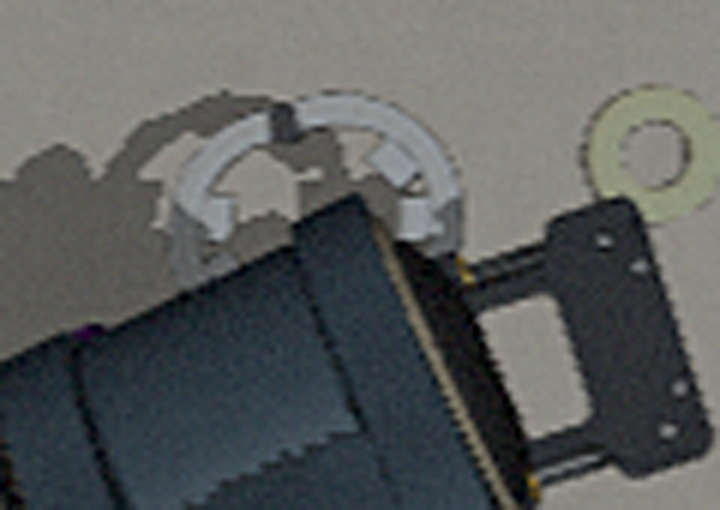

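```bash
python3 - <<'E'
from h import *
q=status.state();R=axes(q["tool_rot"]);p=np.array(q["position"])
h,e=tri((267.5,190.3),(324.5,141.3));print("hinge air",h,e,R.T@(h-p), onz("top",(267.5,190.3),.161))
E
python3 rel.py .4739 -.1614 .165 -161.3
```

```text
hinge air [0.5875 0.1349 0.1563] 0.003158122188306909 [ 0.0016 -0.0973  0.0074] [0.5856 0.1344 0.161 ]
t 6.7 pos [0.4948 0.1051 0.1638] tool y ang -161.28032710538363 F [-0.158   0.7566 -1.6944] w 0.020846164318105504
shift units [ 6.1434  2.6334 -0.0257] twist units 0.002459111827047167
```

```bash
python3 -m inch '[[[0.3,0.13,-0.1],0],[[0.55,0.24,0],0],[[0.7,0.3,0],0],[[0.7,0.3,0],0],[[0.7,0.3,0],0],[[0.7,0.3,0],0],[[0.7,0.3,0],0],[[0.7,0.3,0],0],[[0.55,0.24,0],0],[[0.35,0.13,0],0],[[0.19,0.09,0],0],[[0,0,0],0],[[0,0,0],0]]'
python3 rel.py .4739 -.1614 .165 -161.3
python3 - <<'E'
from h import *
for n,(x0,x1,y0,y1) in {"side":(245,365,165,265),"top":(350,470,160,260)}.items():
    im=read_camera(n)[:,:,::-1]; cv2.imwrite(f"pics/{n}5.png",im); cv2.imwrite(f"pics/{n}5z.png",cv2.resize(im[y0:y1,x0:x1],None,fx=6,fy=6,interpolation=cv2.INTER_CUBIC))
E
```

```text
t: 8.32
position: [0.4748, -0.16, 0.1685]
tool_rot: [-0.0, 0.813, -0.582, -0.0]
contact_force: [0.5, 1.1, -1.4]
grip_width: 0.0207
t 8.325 pos [ 0.4748 -0.16    0.1685] tool y ang -161.1966822297803 F [ 0.4606  1.0771 -1.4495] w 0.020742015617204828
shift units [0.0258 0.0323 0.0881] twist units 0.012914721277464736
```

View pics/side5z.png

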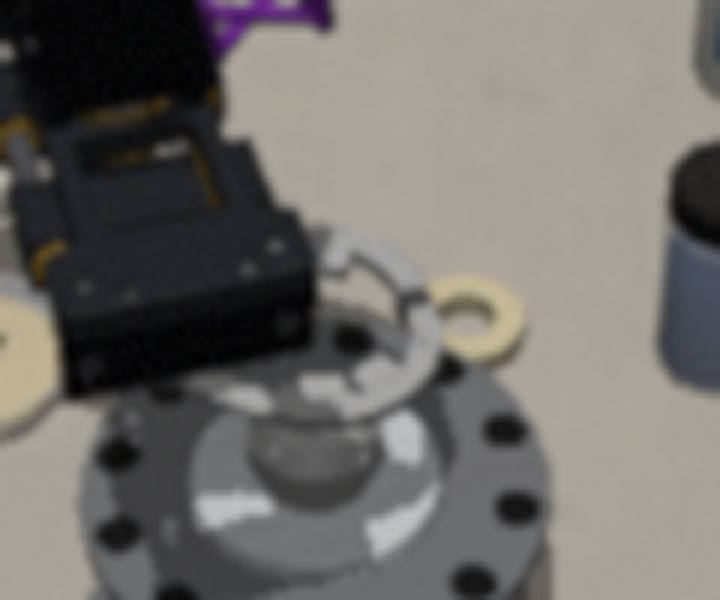

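View pics/top5z.png

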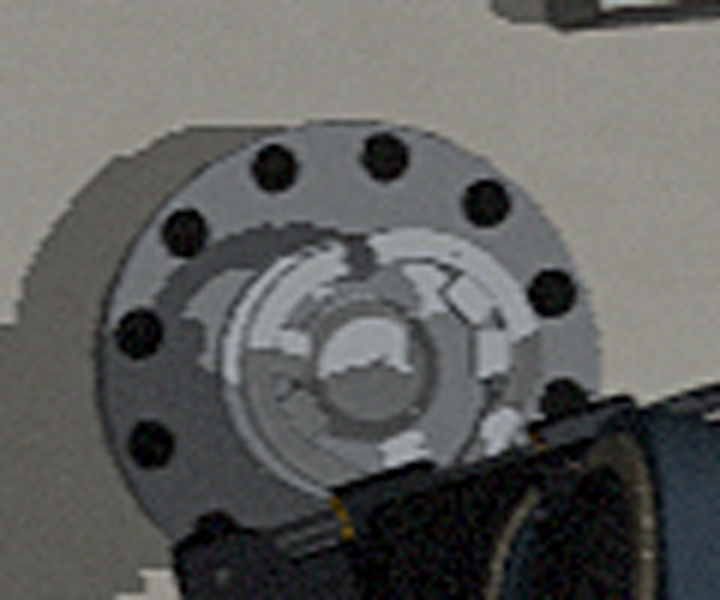

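```bash
python3 - <<'E'
from h import *
q=status.state();R=axes(q["tool_rot"]);p=np.array(q["position"]);print(p)
z=p[2]-.0126+.008
for px in((409.7,202.8),):
  h=onz("top",px,z);print("hinge",h,R.T@(h-p)); print("centre",h+R@[-.0005,.034,0])
print("side hinge",onz("side",(245+413/6,165+303/6),z), tri((409.7,202.8),(245+413/6,165+303/6)))
# head top in top view (initial), centre of top face at zoom6 
t=cv2.imread("pics/top0.png");g=cv2.GaussianBlur(cv2.cvtColor(t,0*0+cv2.COLOR_BGR2GRAY),(3,3),0)
m=np.zeros(g.shape,np.uint8);m[205:238,398:425]=(g[205:238,398:425]>112)*255
for c in cv2.findContours(m,cv2.RETR_LIST,1)[0]:
  if len(c)>20: 
    e=cv2.fitEllipse(c);print(e,onz("top",e[0],.116))
E
```

```text
[ 0.4748 -0.1601  0.1686]
hinge [ 0.5653 -0.1299  0.164 ] [ 0.0006 -0.0954  0.0046]
centre [ 0.533  -0.1404  0.164 ]
side hinge [ 0.5671 -0.1348  0.164 ] (array([ 0.5663, -0.1306,  0.1599]), np.float64(0.0015398592895590516))
((411.7908935546875, 221.01654052734375), (16.26532745361328, 16.365921020507812), 140.54896545410156) [ 0.532  -0.1431  0.116 ]
((409.7333068847656, 220.92196655273438), (32.26732635498047, 33.981483459472656), 175.3141326904297) [ 0.5321 -0.1391  0.116 ]
```

```bash
python3 -m inch '[[[0.04,0.04,0.2],0],[[0,0,0.3],0],[[0,0,0.25],0],[[0,0,0.1],0],[[0,0,0],0],[[0,0,0],0]]'
python3 rel.py .4739 -.1614 .165 -161.3
python3 - <<'E'
from h import *
for n,(x0,x1,y0,y1) in {"side":(245,345,175,265),"top":(370,450,180,250)}.items():
    im=read_camera(n)[:,:,::-1]; cv2.imwrite(f"pics/{n}6.png",im); cv2.imwrite(f"pics/{n}6z.png",cv2.resize(im[y0:y1,x0:x1],None,fx=(8 if n=="top" else 6),fy=(8 if n=="top" else 6),interpolation=cv2.INTER_CUBIC))
E
```

```text
t: 9.18
position: [0.4739, -0.1631, 0.1348]
tool_rot: [-0.0, 0.813, -0.583, 0.0]
contact_force: [0.8, -0.6, -1.4]
grip_width: 0.0209
t 9.175 pos [ 0.4739 -0.1631  0.1348] tool y ang -161.28387535337123 F [ 0.8487 -0.5503 -1.3545] w 0.020922332217283856
shift units [-0.04   -0.0135 -0.7549] twist units 0.0020155808285977628
```

View pics/side6z.png

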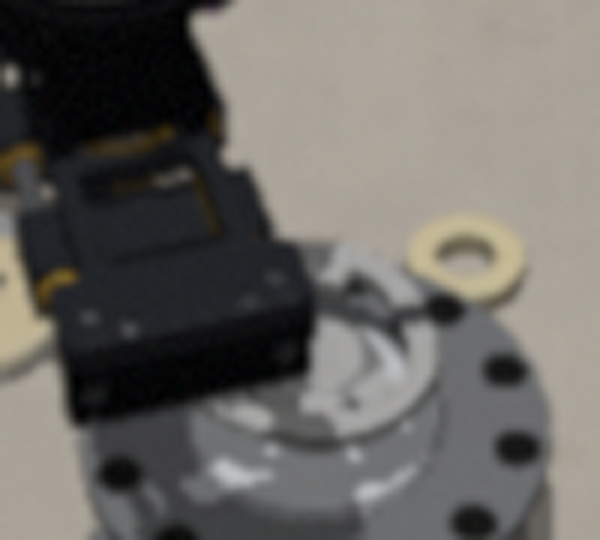

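View pics/top6z.png

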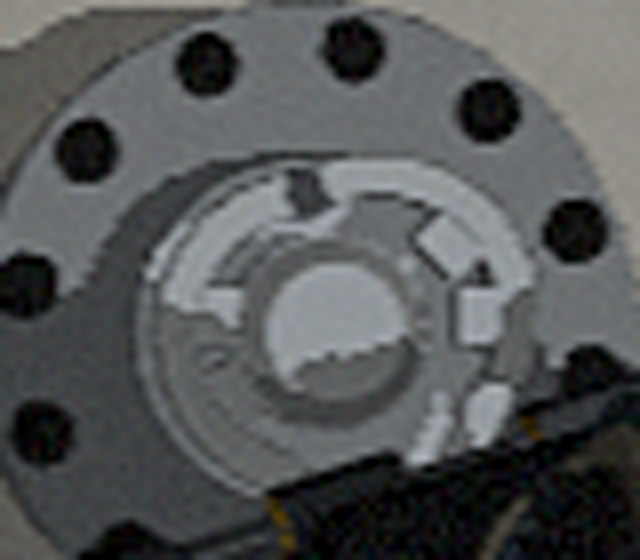

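```bash
python3 - <<'E'
from h import *
q=status.state();R=axes(q["tool_rot"]);p=np.array(q["position"])
z=p[2]-.0046
h=onz("top",(408.6,204.0),z);print("hinge",h,R.T@(h-p));
y=R[:,1]
c=np.array([.532,-.143,0]); d=c-h; print("head rel hinge in tool axes",R.T@d)
for z8,nm in(((440,243),"lugR1 inner"),((459,318),"lugR2 in"),((240,305),"lugL in")):
  w=onz("top",(370+z8[0]/8,180+z8[1]/8),z); print(nm,R.T@(w-c), np.linalg.norm((w-c)[:2]))
print(tri((408.6,204.0),(245+392/6,175+312/6)))
# ring outer edges pts
for z8 in((158,270),(165,250),(530,270),(330,160),(430,178),(500,232)):
  w=onz("top",(370+z8[0]/8,180+z8[1]/8),z); print(z8,R.T@(w-c)*[1,1,0])
E
```

```text
hinge [ 0.5644 -0.1341  0.1303] [ 0.0015 -0.095   0.0047]
head rel hinge in tool axes [-0.0021  0.0337  0.1303]
lugR1 inner [ 0.0281 -0.0123 -0.1303] 0.030560268615606807
lugR2 in [ 0.0267  0.0061 -0.1303] 0.027340300888339022
lugL in [-0.0222 -0.0131 -0.1303] 0.025764218618805408
(array([ 0.5623, -0.1343,  0.13  ]), np.float64(0.004363588870082535))
(158, 270) [-0.0382 -0.0271 -0.    ]
(165, 250) [-0.0351 -0.0311 -0.    ]
(530, 270) [ 0.0465  0.0005 -0.    ]
(330, 160) [ 0.0093 -0.0394 -0.    ]
(430, 178) [ 0.0308 -0.0279 -0.    ]
(500, 232) [ 0.0426 -0.0104 -0.    ]
```

```bash
python3 -m inch '[[[-0.045,-0.01,0],0],[[0,0,0.05],0],[[0,0,0],0],[[0,0,0],0]]'
python3 rel.py .4739 -.1614 .165 -161.3
python3 - <<'E'
from h import *
for n,(x0,x1,y0,y1) in {"top":(380,445,185,245)}.items():
    im=read_camera(n)[:,:,::-1]; cv2.imwrite(f"pics/{n}7.png",im); 
    a=cv2.resize(im[y0:y1,x0:x1],None,fx=10,fy=10,interpolation=cv2.INTER_CUBIC); cv2.imwrite(f"pics/{n}7z.png",cv2.convertScaleAbs(a,alpha=1.5))
E
```

```text
t: 9.78
position: [0.4734, -0.1612, 0.1325]
tool_rot: [0.0, 0.813, -0.583, 0.0]
contact_force: [0.7, -0.1, -1.4]
grip_width: 0.0207
t 9.775 pos [ 0.4734 -0.1612  0.1325] tool y ang -161.2863302042642 F [ 0.6902 -0.0687 -1.3803] w 0.020745689332270435
shift units [ 0.008  -0.0099 -0.812 ] twist units 0.0017087244669760082
```

View pics/top7z.png

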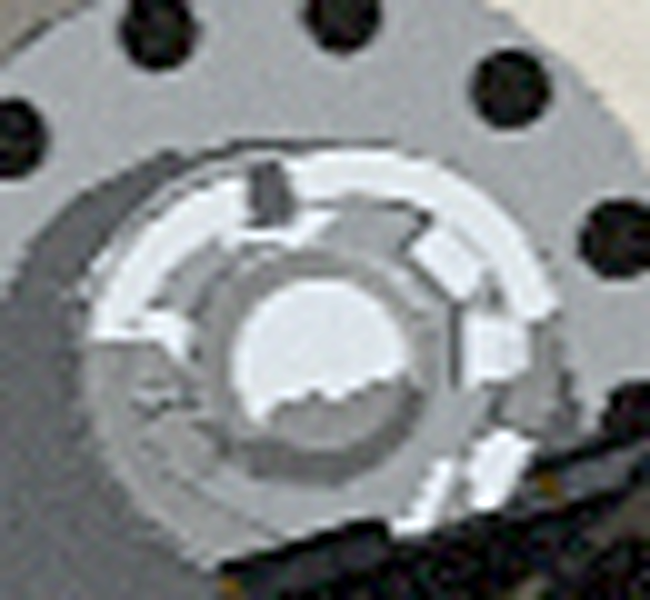

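```bash
python3 - <<'E'
from h import *
q=status.state();R=axes(q["tool_rot"]);p=np.array(q["position"])
z=p[2]-.0046
# head axis: top disc centre at z=.116
c=np.array([.532,-.143,0])
for z8,nm in(((270,193),"hinge"),((434,271),"R1 in"),((465,350),"R2 in"),((187,345),"L1 in"),((215,425),"L2 in?")):
  w=onz("top",(380+z8[0]/10,185+z8[1]/10),z); d=R.T@(w-c); print(nm,d[:2]*1e3, np.linalg.norm(d[:2])*1e3)
E
```

```text
hinge [ -0.6705 -33.9295] 33.93615483314858
R1 in [24.5492 -9.9358] 26.483620278639496
R2 in [25.3871  6.3044] 26.15816138570527
L1 in [-25.083 -11.126] 27.439801065927828
L2 in? [-24.8218   5.1123] 25.34278265846846
```

```bash
python3 -m inch '[[[0,0,0.05],0],[[0,0,0.05],0],[[0,0,0.05],0],[[0,0,0.05],0],[[0,0,0.05],0],[[0,0,0],0]]'; python3 -m inch '[[[0,0,0.05],0],[[0,0,0.05],0],[[0,0,0.05],0],[[0,0,0.05],0],[[0,0,0],0]]'
python3 - <<'E'
from h import *
for n,(x0,x1,y0,y1) in {"top":(380,445,185,245)}.items():
    im=read_camera(n)[:,:,::-1]; cv2.imwrite(f"pics/{n}8.png",im); 
    a=cv2.resize(im[y0:y1,x0:x1],None,fx=10,fy=10,interpolation=cv2.INTER_CUBIC); cv2.imwrite(f"pics/{n}8z.png",cv2.convertScaleAbs(a,alpha=1.5))
E
```

```text
t: 10.58
position: [0.4733, -0.1612, 0.1224]
tool_rot: [0.0, 0.813, -0.583, -0.0]
contact_force: [0.7, -0.1, -1.4]
grip_width: 0.0211
t: 11.2
position: [0.4733, -0.1612, 0.1143]
tool_rot: [0.0, 0.813, -0.583, -0.0]
contact_force: [-0.6, -0.8, -2.3]
grip_width: 0.0205
```

View pics/top8z.png

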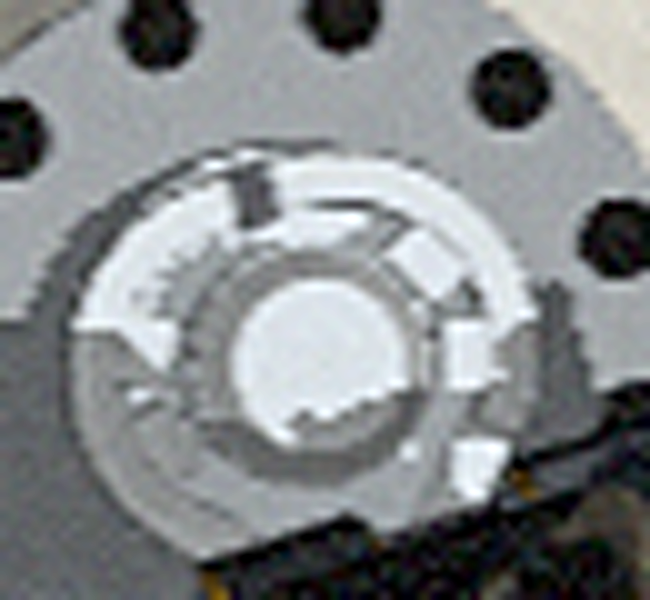

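```bash
python3 -m inch '[[[0,0,0.04],0],[[0,0,0.04],0],[[0,0,0.04],0],[[0,0,0.04],0],[[0,0,0.04],0],[[0,0,0],0]]'; python3 -m inch '[[[0,0,0.03],0],[[0,0,0.03],0],[[0,0,0.03],0],[[0,0,0],0]]'
```

```text
t: 12.0
position: [0.4733, -0.1612, 0.1064]
tool_rot: [0.0, 0.813, -0.583, -0.0]
contact_force: [0.2, 0.6, -1.4]
grip_width: 0.0208
t: 12.5
position: [0.4733, -0.1612, 0.1028]
tool_rot: [0.0, 0.813, -0.583, -0.0]
contact_force: [-1.0, 0.5, -1.4]
grip_width: 0.0208
```

```bash
python3 -m inch '[[[0,0,0.025],0],[[0,0,0.025],0],[[0,0,0],0]]'; python3 -m inch '[[[0,0,0.025],0],[[0,0,0],0]]'; python3 -m inch '[[[0,0,0.025],0],[[0,0,0],0]]'
```

```text
t: 12.88
position: [0.4739, -0.1614, 0.102]
tool_rot: [0.0, 0.813, -0.583, 0.001]
contact_force: [-2.1, 0.3, 5.9]
grip_width: 0.0204
t: 13.12
position: [0.474, -0.1615, 0.1018]
tool_rot: [0.0, 0.813, -0.583, 0.001]
contact_force: [-4.0, 1.7, 12.3]
grip_width: 0.0206
t: 13.38
position: [0.474, -0.1617, 0.1013]
tool_rot: [0.0, 0.812, -0.583, 0.001]
contact_force: [-6.1, 1.5, 16.2]
grip_width: 0.0207
```

```bash
python3 -m inch '[[[0,0,-0.04],0],[[0,0,0],0]]'
python3 - <<'E'
from h import *
for n,(x0,x1,y0,y1) in {"top":(380,445,185,245),"side":(255,345,205,270)}.items():
    im=read_camera(n)[:,:,::-1]; cv2.imwrite(f"pics/{n}9.png",im); 
    a=cv2.resize(im[y0:y1,x0:x1],None,fx=(10 if n=="top" else 8),fy=(10 if n=="top" else 8),interpolation=cv2.INTER_CUBIC); cv2.imwrite(f"pics/{n}9z.png",cv2.convertScaleAbs(a,alpha=1.5))
print(status.state()["wrist_torque"])
E
```

```text
t: 13.62
position: [0.474, -0.1616, 0.1015]
tool_rot: [-0.0, 0.813, -0.583, 0.001]
contact_force: [-2.0, -0.1, 7.4]
grip_width: 0.0206
[-0.1242  0.3979 -0.0293]
```

View pics/top9z.png

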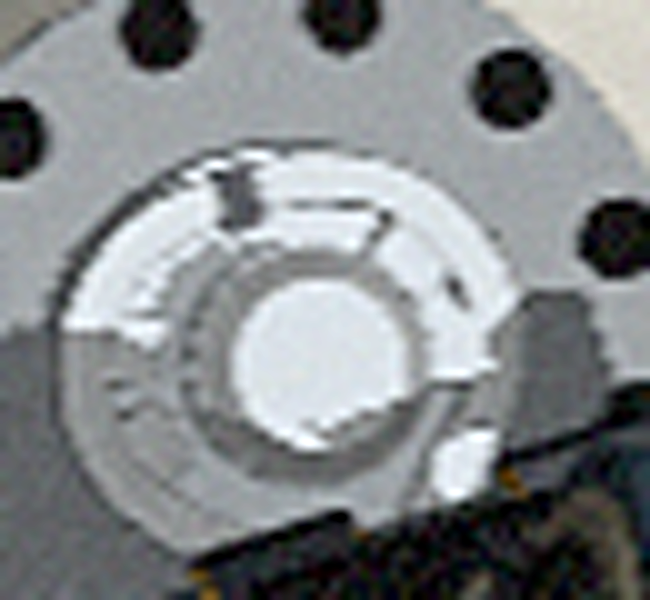

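View pics/side9z.png

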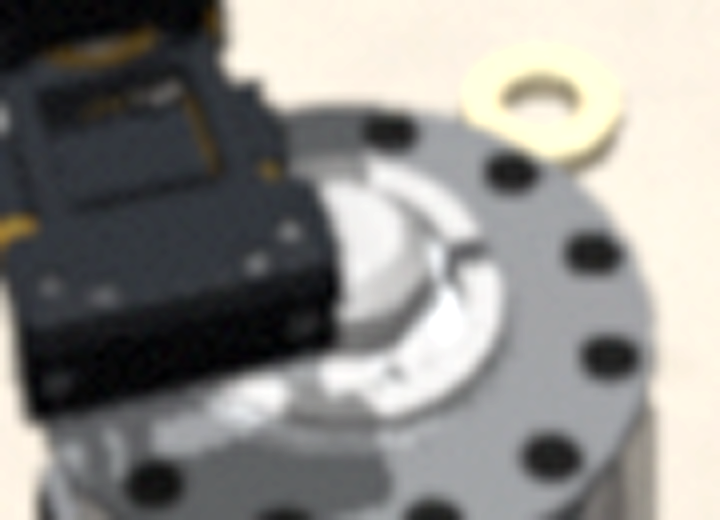

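```bash
python3 - <<'E'
from h import *
a=(380+24.0,185+19.5);b=(255+465/8,205+252/8)
print(a,b,tri(a,b))
for z in(.085,.09,.095,.1): print(z,onz("top",a,z),onz("side",b,z))
q=status.state();R=axes(q["tool_rot"]);p=np.array(q["position"]);print(p,R.T@(tri(a,b)[0]-p), R[:,2])
h=np.array([.532,-.143,0])-.034*R[:,1];print("ideal hinge",h)
c=np.array([.532,-.143,0])
for z in(.086,.097):
 for z8,nm in(((240,195),"hinge"),((400,250),"R1 in"),((430,350),"R2 in"),((175,338),"L1")):
  w=onz("top",(380+z8[0]/10,185+z8[1]/10),z); d=R.T@(w-c); print(z,nm,d[:2]*1e3)
E
```

```text
(404.0, 204.5) (313.125, 236.5) (array([ 0.5654, -0.131 ,  0.0976]), np.float64(0.0013903453473122402))
0.085 [ 0.5652 -0.1333  0.085 ] [ 0.566  -0.1194  0.085 ]
0.09 [ 0.565  -0.1324  0.09  ] [ 0.566 -0.124  0.09 ]
0.095 [ 0.5648 -0.1315  0.095 ] [ 0.566  -0.1286  0.095 ]
0.1 [ 0.5646 -0.1306  0.1   ] [ 0.5661 -0.1332  0.1   ]
[ 0.474  -0.1616  0.1015] [ 0.0003 -0.0963  0.004 ] [ 0.0013 -0.0009 -1.    ]
ideal hinge [ 0.5642 -0.1321  0.    ]
0.086 hinge [  1.3558 -34.6366]
0.086 R1 in [ 28.3741 -14.2338]
0.086 R2 in [27.7272  6.644 ]
0.086 L1 [-20.1017 -11.4393]
0.097 hinge [ -0.606  -34.8531]
0.097 R1 in [ 26.1191 -14.6717]
0.097 R2 in [25.4792  5.9794]
0.097 L1 [-21.8305 -11.9076]
```

```bash
python3 -m inch '[[[0,0,0],0],[[0,0,0],0],[[0,0,0],0]]' 0.45; python3 -m inch '[[[0,0,0],0],[[0,0,0],0],[[0,0,0],0],[[0,0,0],0]]' 1
python3 - <<'E'
from h import *
for n,(x0,x1,y0,y1) in {"top":(380,445,185,245),"side":(255,345,205,270)}.items():
    im=read_camera(n)[:,:,::-1]; cv2.imwrite(f"pics/{n}10.png",im); 
    a=cv2.resize(im[y0:y1,x0:x1],None,fx=(10 if n=="top" else 8),fy=(10 if n=="top" else 8),interpolation=cv2.INTER_CUBIC); cv2.imwrite(f"pics/{n}10z.png",cv2.convertScaleAbs(a,alpha=1.5))
E
```

```text
t: 14.1
position: [0.4737, -0.1612, 0.1005]
tool_rot: [-0.0, 0.813, -0.583, 0.0]
contact_force: [0.9, -1.2, 1.2]
grip_width: 0.0378
t: 14.6
position: [0.4725, -0.1607, 0.1001]
tool_rot: [0.0, 0.813, -0.583, -0.001]
contact_force: [-0.2, 0.9, 0.0]
grip_width: 0.0714
```

View pics/top10z.png

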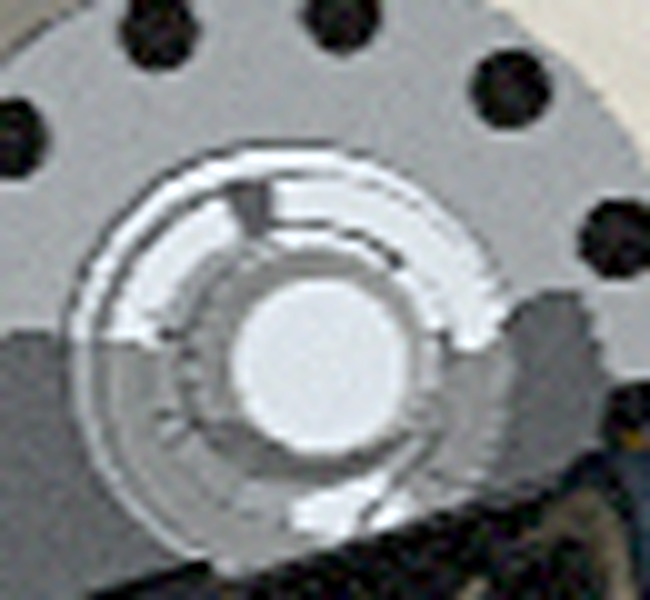

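View pics/side10z.png

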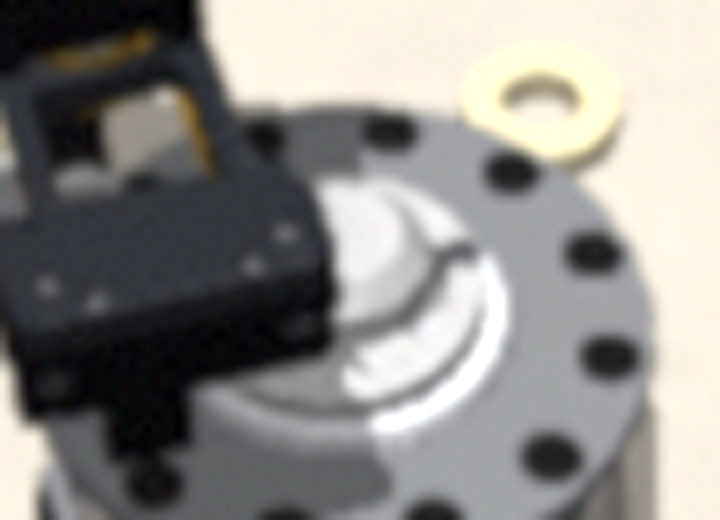

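The ring has closed under the head. I'll let the fingers open all the way, then rise clear.

```bash
python3 -m inch '[[[0,0,0],0],[[0,0,0],0],[[0,0,-0.1],0],[[0,0,-0.2],0],[[0,0,-0.3],0],[[0,0,-0.5],0],[[0,0,-0.7],0],[[0,0,-0.7],0],[[-0.2,0.3,-0.7],0],[[-0.8,0.3,-0.2],0],[[-1,0,0],0],[[-1,0,0],0],[[-1,0,0],0],[[-1,0,0],0],[[-1,0,0],0],[[-0.5,0,0],0],[[0,0,0],0]]'
python3 - <<'E'
from h import *
for n,(x0,x1,y0,y1) in {"top":(370,450,180,255),"side":(245,345,195,270)}.items():
    im=read_camera(n)[:,:,::-1]; cv2.imwrite(f"pics/{n}11.png",im); 
    a=cv2.resize(im[y0:y1,x0:x1],None,fx=8,fy=8,interpolation=cv2.INTER_CUBIC); cv2.imwrite(f"pics/{n}11z.png",cv2.convertScaleAbs(a,alpha=1.4))
E
```

```text
t: 16.82
position: [0.3671, 0.0784, 0.2374]
tool_rot: [-0.0, 0.814, -0.581, 0.001]
contact_force: [-0.2, -0.1, 0.5]
grip_width: 0.087
```

View pics/top11z.png

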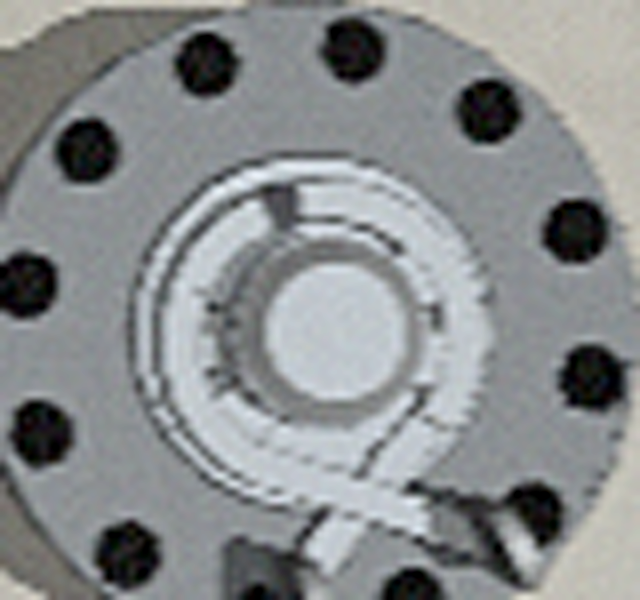

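View pics/side11z.png

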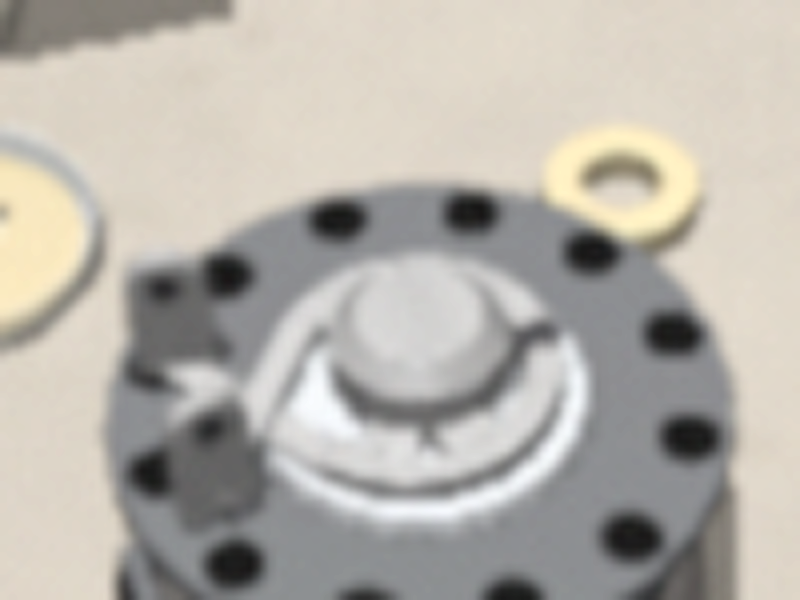

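View pics/top11.png

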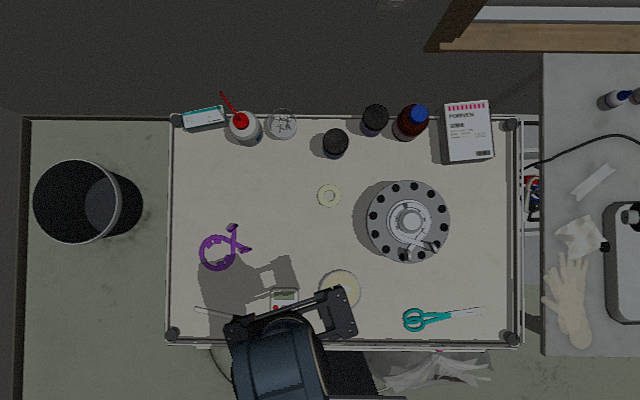

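```bash
python3 - <<'E'
from bench import order,status
print(order.hand_in(), status.state()["t"])
E
```

```text
the job is handed in; nothing more can be done
the job is handed in; nothing more can be done
```

The spring ring is on the spindle, closed in the groove below the head, and the job is handed in at about 17 s of the 43 s allowed.

**What I did:** I pinched the ears until the ring was fully spread; the gripper read 20.7 mm. I carried it over and checked that the four lugs stood about 25–27 mm from the spindle axis all round. I then lowered it with no contact above noise until it met the hub. The most force I saw while pressing was about 17 N. I eased off, opened the fingers and backed the arm well clear.

**Last checks:**
- **Ring:** both pictures show it round the spindle, with its lugs under the head and lying flat on the hub.
- **Bystanders:** the tape roll and jar are at their first pixel positions, and the purple ring was not touched.
- **Arm:** contact force was about 0 with the gripper fully open.

**Disagreements:**
- The hub height came out at 86 mm by camera and about 89 mm by touch. The camera may have taken part of the hub's side wall for its top edge. I went by touch.
- The gripper's 20.7 mm is a little less than the stated 24 mm over the squeezed ears, but the lug spacing showed the ring fully spread.
- I judged flatness by eye from the pictures and did not measure it separately.

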